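Date-code a chocolate carton and put it on display

ROBOT

A 7-joint arm with a two-finger parallel gripper is mounted at the origin on the work surface. World frame = base frame: x ahead of the robot, y to its left, z up, the work surface at z = 0. Lengths are in mm, angles in rad, forces in N, time in s.
With the tool pointing down it reaches from about 425 to 800 mm from the base axis. Payload 8.3 kg.
Tool frame: the origin (TCP) lies at the centre of the arm's flange, where the gripper is bolted on; the fingertips stand 173 mm ahead of it and the grasp point (between the pads) lies 155 mm ahead of it; z points along the fingers, y is the line along which they close (so a half turn about z gives the same grasp; the last joint's range is limited). The gripper opens to 85 mm and grips with 20 to 120 N. Pads are 22 mm wide; open, the fingers measure 114 mm over their backs; the gripper's body (76 mm by 85 mm) begins 54 mm behind the grasp point. The pads swing forward as they close: fully open they stand 13 mm farther back than shut.
Start: joints at [1.096, 0.383, 0.016, 1.37, -0.006, 1.388, -0.046], TCP at [250.191, -572.731, 404.679] pointing down, gripper open.
Joint ranges: [-2.95, 2.95], [-0.25, 2.06], [-1.52, 1.56], [0.18, 2.33], [-1.44, 4.58], [0.02, 2.06], [-3.01, 3.01]. Speed limits (rad/s): [2.39, 2.39, 3.01, 3.01, 3.14, 3.14, 3.14].

INTERFACE

Orientations are given as a unit quaternion [w, x, y, z].
In Python, from bench import sense, snapshot, sign_off gives the robot as it stands.
- The arm moves only by the tool apply_moves, never from a script. Its argument "deltas" is a list of rows, each a list of 3 entries, a list of its own where there are three numbers: the finger opening in cm, from 0 to 8.54, then the shift along the world's x, y, z in cm, then the turn about the world's z in rad. A call has exactly 8 rows; each row is the pose to reach, as a shift and turn from the pose commanded when the call began; what a row does not reach only later rows make up. A row lasts 1/12 s, in which the tool goes at most 41.7 mm and 7.16 degrees, less where a joint would pass 70% of its speed; a pose out of reach is approached as far as the arm can. A call with a gripper value outside its range is refused whole. The fingers move at their own pace and stop on an object; "grip_force" is the grip in N (left out, the last holds). Time passes only in rows, so rows that repeat a pose let the fingers close, or fill a call up. It gives the time, the measured TCP pose, the force, the opening and the grip force at its end, in the units of the state.
- sense(): the state, without advancing time (a new reading comes with each control period).
- snapshot(name): name is "scene" or "side" or "wrist"; returns a dict with "color" (420x560x3 uint8, red, green, blue), "depth" (420x560 float32, mm along the optical axis (not along the pixel's ray), 0 where there is no reading), "mtx" (3x3 intrinsics, pixels), "world_from_camera" (4x4, takes a point from camera to world coordinates). Camera axes: x right, y down, z forward; pixel columns grow to the right and rows downward; lengths in mm; the calibration is good to about 2 mm. The wrist camera is an equidistant fisheye: a pixel r from the principal point sees the ray r / f radians off the axis. A picture is of the moment at which its call begins.
- sign_off(): hands the job in; it is judged then, once.
The state is a dict: "clock": time; "joint_pos": joint angles; "qvel": joint speeds; "joint_torque": joint torques, N m; "position": TCP position; "ee_rot": TCP orientation; "force": force on the tool from outside, world axes, zero at the start; "moment": the same for the moment, N m; "grip_width": finger opening in mm; "finger_force": force on a finger pad.
Only numpy, scipy, OpenCV 4.12 (cv2) and the standard library are available. Lean on these libraries where they do the work, as an engineer would, in place of code of your own. Each camera call takes 0.05 s, during which the arm holds its last target. There are 200 camera calls.

TASK

First turn the date coder's dial until its white pointer points squarely at the raised metal tab on the scale ring. Then stand the one rectangular carton from the stock tray upright in the coder's bay, let go of it, press the round plunger all the way down to stamp its base, and finally stand the carton in the empty well of the display tray beside the other cartons. Leave the dial as set, set the carton down without dropping it, and do not shove or tip the tins, the displayed cartons, the jar or the tape roll.

Things in the scene. Friction and masses are not known exactly. Their poses are not given: they have to be found in the camera images.
- coder: grey date coder, a fixed low machine: deck 240 mm (own x) by 310 mm (own y), top 50 mm above the table. Origin under its centre, on the table; z up. On the deck: the dial at (-20, 80) mm, the bay at (-20, -85) mm, the plunger at (85, -20) mm in its frame
- dial (a joint): angle of the dial about its vertical axis, rad, growing anticlockwise seen from above; at 0 the pointer points along the coder's own +x. Stops at -2.9 and 2.9; about 0.05 N m of friction, it stays where it is left
- dial_grip (a point): point on the dial's axis at the height to grip: inside the upright black grip bar, 60 mm long, 18 mm wide; the bar's top is 14 mm above this point, its foot (on the round disc, 90 mm in diameter) 20 mm below it. Its x axis runs along the bar towards the pointer and turns with the dial
- dial_pointer (a point): tip of the dial's small white pointer, 47 mm from the dial's axis at one end of the grip bar, 67 mm above the table
- index_ring: white scale ring, 126 mm in diameter, fixed round the dial with eleven black ticks and, at the twelfth place, one raised dark metal tab (16 x 7 x 10 mm). Origin on the dial's axis at deck height; its own +x axis points at the tab. The ring does not move; its angle differs from day to day
- index_mark (a point): inner upper end of the metal tab, 52 mm from the dial's axis, 62 mm above the table
- bay (a point): centre of the floor of the coder's bay, 55 mm above the table: a steel recess, 54 mm along the coder's own x by 70 mm along its own y, with a 4 mm rim 10 mm high. The carton stands in it with its 60 mm side along the coder's y (either way round)
- plunger (a joint): how far the plunger is pressed, m: 0 up, 0.012 fully down; a spring returns it, about 5 N fully down
- plunger_top (a point): centre of the top face of the plunger, a black round cap, 56 mm in diameter, on the deck
- carton: the carton to stamp: dark brown with a gold band, 60 mm (own x) by 44 mm (own y), 110 mm tall, 0.18 kg. Origin at the centre of its underside, z up. It starts upright in the stock tray, the only rectangular thing there; its 44 mm side lies along the row, so its neighbours stand some 10 mm from its 60 mm wide faces
- stock_tray: cardboard stock tray, 196 mm (own x) by 80 mm, fixed; rim 18 mm above the table, floor 4 mm. Three places in a row along its own x at -61, 0 and 61 mm; two hold tins, one the carton. Origin under its centre
- display_tray: cardboard display tray, 219 mm (own x) by 60 mm, fixed; rim 18 mm, floor 3 mm above the table. Three wells in a row along its own x at -72, 0 and 72 mm, each 69 mm (own x) by 54 mm (own y), parted by 3 mm dividers as high as the rim. Cartons stand in it with their 60 mm side along the tray's x, so neighbours are only 12 mm apart at their 44 mm wide faces. Origin under its centre
- slip: thin white paper slip, 56 x 40 mm, on the floor of the empty well: its origin is the well's centre, its x and y axes those of the tray
- tin_a: round aluminium tin, 58 mm in diameter, 110 mm tall, in the stock tray: leave it. Origin under its centre
- tin_b: the other, equal tin in the stock tray: leave it
- shelf_carton_a: carton like the one to stamp, already in a well of the display tray: leave it. Origin under its centre
- shelf_carton_b: another such carton in the display tray: leave it
- jar: amber jar with a steel lid, 72 mm in diameter, 100 mm tall, beyond the coder: leave it
- tape_roll: roll of tape lying flat, 100 mm in diameter, 40 mm tall, beyond the coder: leave it
Not all that is in view belongs to the job. What is shaped like the carton but pink is not meant.

How it is judged (in metres and radians):
On the way, in this order (a step that is already met when the one before it is completed fails the run):
1. the dial's pointer is on the tab and the dial is let go (y of dial_pointer in the frame of index_ring between -0.005 and 0.005 m and x of dial_pointer in the frame of index_ring above 0.03 m and contact force between the fingers and coder below 0.1 N), for 0.2 s.
2. the carton stands upright on the floor of the bay, let go, with the dial still on the tab (y of dial_pointer in the frame of index_ring between -0.005 and 0.005 m and x of dial_pointer in the frame of index_ring above 0.03 m and horizontal distance between carton and bay below 0.009 m and z of carton in the frame of bay below 0.005 m and angle between carton's own z axis and vertical below 0.1 rad and contact force between the fingers and carton below 0.1 N), for 0.2 s.
3. the plunger is pressed down (9 mm of its 12 or more) with the carton standing free in the bay and the dial on the tab (all of step 2 and value of joint plunger above 0.009 m), for 0.05 s.
At the end, for the whole second after the job is handed in: The carton stands upright (within 6 degrees) and at rest on the floor of the display tray's empty well, within 9 mm of its centre each way and in line with the tray, let go; the dial's pointer tip is still within 5 mm sideways of the tab's centre line (about 6 degrees); the plunger is up again (y of dial_pointer in the frame of index_ring between -0.005 and 0.005 m and x of dial_pointer in the frame of index_ring above 0.03 m and x of carton in the frame of slip between -0.009 and 0.009 m and y of carton in the frame of slip between -0.009 and 0.009 m and z of carton in the frame of slip below 0.005 m and angle between carton's own z axis and vertical below 0.1 rad and angle between the x axis of carton and the x axis of slip, either way round below 0.3 rad and linear speed of carton below 0.02 m/s and value of joint plunger below 0.004 m and contact force between the fingers and carton below 0.1 N); the robot touches nothing.
It fails at once if a tin, displayed carton, the jar or the tape roll is shoved more than 25 mm, or one that stands is tipped over (distance of any of tin_a, tin_b, shelf_carton_a, shelf_carton_b, jar, tape_roll from where it was at the start of the episode above 0.025 m or angle between any of tin_a, tin_b, shelf_carton_a, shelf_carton_b, jar's own z axis and vertical above 0.35 rad).
It fails at once if the carton is dropped or thrown (moves faster than 0.6 m/s out of the fingers, a fall of about 18 mm) or tipped over ((linear speed of carton above 0.6 m/s and contact force between the fingers and carton below 0.1 N) or angle between carton's own z axis and vertical above 0.7 rad).
It also fails if it takes over 72 s, if anything falls off the work surface, if the arm or the gripper's body presses on something with over 40 N, if the wrist force passes 120 N, or if a joint passes its speed limit or range.

## Working session

There is one attempt and no reset: what is moved stays moved. The work goes in short steps, Python scripts to look and compute and a tool call to move; the robot and the scene stay as the last step left them, time stands still between calls to the robot, and variables do not carry over. Pictures are saved under pics/ and viewed, at most 10 in all, crops included, and the job is handed in when it is done.

Besides the shell and the picture viewer there is one more tool, called after ">>>" by a JSON object that holds its "op" and its "data", one argument or row to a line. apply_moves: Moves the arm, as the interface text tells. Its arguments: {"type":"object","properties":{"deltas":{"type":"array"},"grip_force":{"type":"number"}},"required":["deltas"]}

```bash
mkdir -p pics
cat > h.py <<'E'
import numpy as np, cv2
from bench import sense, snapshot, sign_off
def save(n,c): cv2.imwrite(n,c[:,:,::-1])
def cloud(s):
    d=s['depth'];v,u=np.indices(d.shape);K=s['mtx']
    p=np.stack([(u-K[0,2])/K[0,0]*d,(v-K[1,2])/K[1,1]*d,d],-1)
    T=s['world_from_camera'];w=p@T[:3,:3].T+T[:3,3]; w[d==0]=np.nan
    return w
E
python3 - <<'E'
from h import *
import pickle
S={n:snapshot(n) for n in('scene','side','wrist')}
pickle.dump(S,open('s0.pkl','wb'))
for n in S:
    save(f'pics/{n}0.png',S[n]['color']);print(n,S[n]['mtx'].tolist(),S[n]['world_from_camera'].round(3).tolist())
save('pics/all0.png',cv2.resize(np.hstack([S['scene']['color'],S['side']['color']]),(800,300)))
s=sense();print({k:np.round(v,3).tolist() for k,v in s.items()})
E
```

```text
scene [[382.93121875479187, 0.0, 284.9130135723462], [0.0, 382.93121875479187, 209.56771480564137], [0.0, 0.0, 1.0]] [[-0.769, 0.512, -0.383, 1005.522], [0.639, 0.622, -0.452, 424.81], [0.007, -0.592, -0.806, 920.734], [0.0, 0.0, 0.0, 1.0]]
side [[439.2568931060648, 0.0, 281.0521013665773], [0.0, 439.2568931060648, 209.1693952967409], [0.0, 0.0, 1.0]] [[-0.858, -0.341, 0.384, 106.867], [-0.513, 0.552, -0.657, 754.799], [0.012, -0.761, -0.649, 885.484], [0.0, 0.0, 0.0, 1.0]]
wrist [[325.19226210127806, 0.0, 279.0052503387475], [0.0, 325.19226210127806, 203.8269090257602], [0.0, 0.0, 1.0]] [[0.401, -0.87, -0.287, 323.47], [-0.916, -0.381, -0.123, -541.065], [-0.002, 0.312, -0.95, 372.667], [0.0, 0.0, 0.0, 1.0]]
{'clock': 0.15, 'joint_pos': [1.096, 0.384, 0.016, 1.371, -0.006, 1.388, -0.046], 'qvel': [0.001, -0.003, 0.001, -0.002, 0.0, -0.0, 0.001], 'joint_torque': [0.001, -62.816, 0.845, -37.217, 0.017, 0.011, 0.0], 'position': [250.16, -572.62, 403.913], 'ee_rot': [-0.001, 0.979, 0.204, -0.0], 'force': [-0.176, 0.067, -0.49], 'moment': [-0.016, 0.014, -0.029], 'finger_force': 0.0, 'grip_width': 85.149}
```

View pics/scene0.png

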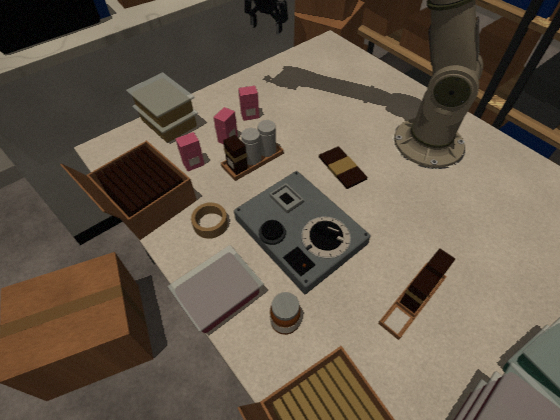

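View pics/side0.png

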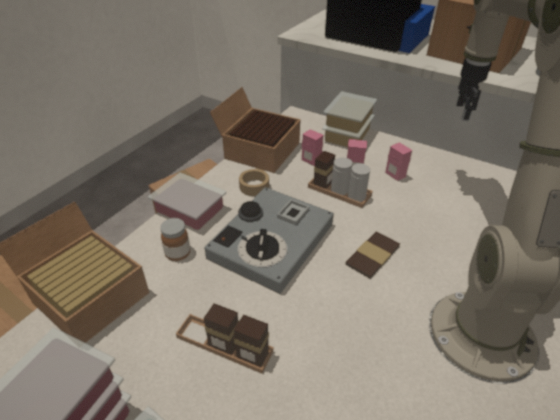

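Scene view: the stock tray is at about (250,155), with a dark brown carton with a gold band at (235,152) and two tins at (250,145) and (267,138). The coder is at (302,230): dial (326,236), bay (288,197), plunger (271,231). The display tray is at (417,292), with its empty well at (397,318). The other brown and gold thing at (343,166) lies flat, and the pink boxes are decoys. Next I'll make orthophotos from both clouds.

```bash
cat > ortho.py <<'E'
from h import *
import pickle
S=pickle.load(open('s0.pkl','rb'))
for n,(u,v) in [('scene',(326,236)),('scene',(288,197)),('scene',(271,231)),('scene',(397,318)),('scene',(235,140)),('scene',(440,255)),
  ('side',(262,246)),('side',(293,212)),('side',(250,210)),('side',(190,330)),('side',(325,157)),('side',(252,325))]:
    print(n,(u,v),np.nanmedian(cloud(S[n])[v-1:v+2,u-1:u+2],(0,1)).round(1))
# sharp ortho at a given plane height by homography
def ortho(s,z,x0,y0,W,H,sc):
    # out px (i right = -y? ) use right=+x, up=+y
    K=s['mtx'];T=np.linalg.inv(s['world_from_camera'])
    P=K@T[:3]
    A=np.array([[1/sc,0,x0],[0,-1/sc,y0+H],[0,0,z],[0,0,1]],float)
    M=P@A
    return cv2.warpPerspective(s['color'],np.linalg.inv(M),(int(W*sc),int(H*sc)),flags=cv2.INTER_CUBIC)
E
python3 ortho.py
```

```text
scene (326, 236) [570.9  81.8  67.6]
scene (288, 197) [557.6 -90.1  54.5]
scene (271, 231) [677.1 -16.7  77. ]
scene (397, 318) [567.2 341.2   3.6]
scene (235, 140) [ 571.2 -324.4  112.8]
scene (440, 255) [417.7 314.7 111.6]
side (262, 246) [543.9  99.6  93. ]
side (293, 212) [560.9 -91.9  57.3]
side (250, 210) [656.6 -15.2  78.7]
side (190, 330) [585.7 346.2   5.2]
side (325, 157) [ 574.4 -314.4  115.8]
side (252, 325) [424.7 321.5 114.1]
```

```bash
cat > m1.py <<'E'
from ortho import *
def rect(p):
    (c,s,a)=cv2.minAreaRect(p[:,:2].astype(np.float32)); return np.round(c,1),np.round(s,1),round(a,1)
for n in('scene','side'):
    w=cloud(S[n]);x,y,z=w[...,0],w[...,1],w[...,2]
    for nm,(xa,xb,ya,yb,za,zb) in dict(deck=(400,750,-220,220,44,56),stocktop=(400,720,-420,-230,105,122),disptop=(340,640,230,440,100,122),
        disptray=(340,680,230,460,12,24),stocktray=(350,720,-420,-200,12,24),ring=(450,680,0,180,56,75),dialbar=(520,610,30,130,84,110),plg=(600,740,-80,60,66,90)).items():
        m=(x>xa)&(x<xb)&(y>ya)&(y<yb)&(z>za)&(z<zb)
        k=m.astype(np.uint8);nc,l,st,ce=cv2.connectedComponentsWithStats(k)
        for i in range(1,nc):
            if st[i,4]>40: q=w[l==i];print(n,nm,st[i,4],rect(q),np.median(q[:,2]).round(1),ce[i].round(0))
a=ortho(S['scene'],62,440,20,220,130,3.6);b=ortho(S['side'],62,440,20,220,130,3.6)
# view: dial region x 460..680
save('pics/dial.png',np.vstack([ortho(S['scene'],60,470,0,190,150,4)[:300*2:1],ortho(S['side'],60,470,0,190,150,4)])[:, :][::2,::2] if 0 else np.hstack([ortho(S['scene'],62,490,0,150,160,2.6),ortho(S['side'],62,490,0,150,160,2.6)]))
E
python3 m1.py|tail -n +13
```

```text
scene deck 6171 (array([586.2,  -4.8]), array([240.5, 310.4]), 0.2) 49.6 [302. 228.]
scene deck 284 (array([562.5, -94.9]), array([65.8, 50.5]), 88.9) 53.5 [286. 197.]
scene stocktop 413 (array([ 490.1, -317.5]), array([ 58.5, 117.1]), 89.1) 113.0 [257. 130.]
scene stocktop 238 (array([ 582.4, -319. ]), array([62.1, 45.1]), 86.1) 112.8 [233. 143.]
scene stocktop 91 (array([ 682.9, -411.1]), array([20., 59.]), 81.9) 108.9 [189. 142.]
scene disptop 450 (array([430.9, 325.2]), array([63.7, 43.7]), 7.5) 111.7 [440. 262.]
scene disptop 495 (array([501.5, 334.1]), array([62.1, 43.8]), 7.5) 111.9 [424. 282.]
scene disptray 335 (array([502.5, 334. ]), array([218.7,  60. ]), 7.3) 16.7 [408. 306.]
scene stocktray 297 (array([ 519.9, -317.1]), array([ 83.3, 198.8]), 87.7) 16.3 [252. 162.]
scene stocktray 51 (array([ 685.1, -404. ]), array([ 7.1, 59.7]), 77.8) 17.9 [194. 164.]
scene ring 551 (array([565.3,  74.9]), array([88.8, 89.4]), 80.7) 62.2 [325. 237.]
scene ring 53 (array([664.5,   5.2]), array([ 9.9, 30.5]), 89.5) 61.4 [279. 237.]
scene dialbar 186 (array([566.3,  74.8]), array([19.1, 59
[... 428 characters left out ...]
, 89.4) 114.8 [343. 164.]
side disptop 605 (array([495.1, 334.5]), array([60.4, 45.6]), 8.0) 113.4 [221. 317.]
side disptop 646 (array([424.1, 325.6]), array([60.8, 44.9]), 6.9) 113.4 [251. 329.]
side disptray 598 (array([495.6, 334.8]), array([219.4,  62.1]), 7.0) 17.7 [226. 348.]
side stocktray 356 (array([ 512.1, -304.2]), array([204.4,  81.8]), 7.8) 17.7 [341. 193.]
side ring 60 (array([660.4,   5.6]), array([38.4, 11. ]), 0.3) 62.1 [245. 217.]
side ring 615 (array([559.9,  72.3]), array([94.8, 98.4]), 44.5) 63.9 [262. 247.]
side dialbar 141 (array([558.1,  74.9]), array([17.8, 60.4]), 26.3) 97.2 [262. 238.]
side plg 252 (array([663.8, -24.7]), array([53.6, 56.6]), 56.5) 78.4 [250. 209.]
```

View pics/dial.png

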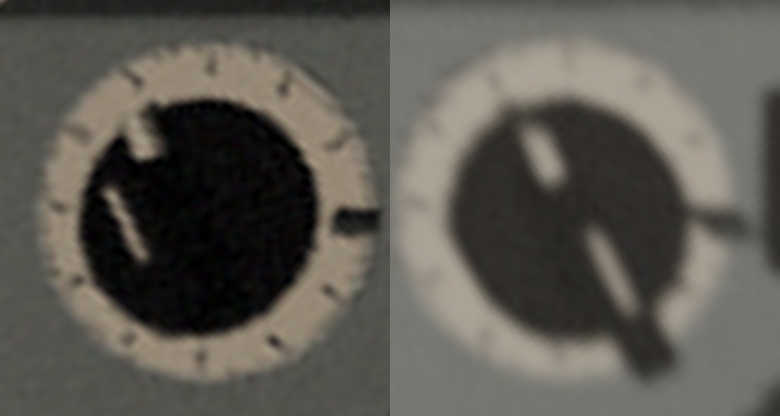

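Both fixed views agree to about ±4 mm. In the crop the tab is at about -2° ((356,220) in the left half) and the pointer is near 115° ((145,130)). I'll swing over the stock tray and then the coder for close wrist views.

>>> {"op": "apply_moves", "data": {
  "deltas": [
    [8.5,[3,3,0],0],
    [8.5,[6,6.2,0],0],
    [8.5,[9,9.4,0],0],
    [8.5,[12,12.5,0],0],
    [8.5,[15,15.6,0],0],
    [8.5,[18,18.8,0],0],
    [8.5,[21,22,0],0],
    [8.5,[24,25,0],0]
  ]
}}

```text
clock: 0.82
position: [481.8, -330.4, 404.6]
ee_rot: [-0.0, 0.979, 0.204, -0.0]
force: [1.0, -1.0, 0.1]
grip_width: 85.0
finger_force: 0.0
```

Run:
```python
from h import *
import pickle
s=snapshot('wrist');pickle.dump((s,sense()),open('w1.pkl','wb'))
r=sense();print(r['position'],r['joint_pos'],r['ee_rot'])
c=s['color'];save('pics/w1.png',c)
```

```text
[ 488.35084903 -321.79321157  404.45811544] [ 0.66230167  0.30356335 -0.16857414  1.48008326  0.04510864  1.36167263
 -0.65506295] [-0.00211421  0.97763071  0.21030686  0.00217824]
```

>>> {"op": "apply_moves", "data": {
  "deltas": [
    [8.5,[0.5,4,-0.2],0.12],
    [8.5,[1,8,-0.4],0.24],
    [8.5,[1.5,12,-0.6],0.36],
    [8.5,[2,16,-0.8],0.48],
    [8.5,[2.5,20,-1],0.6],
    [8.5,[3,24,-1],0.72],
    [8.5,[3.5,28,-1],0.84],
    [8.5,[3.5,28,-1],0.96]
  ]
}}

```text
clock: 1.53
position: [516.1, -42.6, 395.0]
ee_rot: [-0.001, 0.768, 0.64, 0.002]
force: [0.1, 1.7, 0.7]
grip_width: 85.1
finger_force: 0.0
```

Run:
```python
from h import *
import pickle
s=snapshot('wrist');pickle.dump((s,sense()),open('w2.pkl','wb'))
r=sense();print(r['position'],r['joint_pos'],r['ee_rot'])
a=pickle.load(open('w1.pkl','rb'))[0]['color']
save('pics/w12.png',cv2.resize(np.hstack([a,s['color']]),(800,300)))
```

```text
[515.97871424 -46.74873085 394.82409141] [ 0.42664549  0.18779287 -0.45310126  1.66008267  0.08292566  1.31286879
 -0.21507819] [-5.54093109e-04  7.65998012e-01  6.42842403e-01  6.19018278e-04]
```

View pics/w12.png

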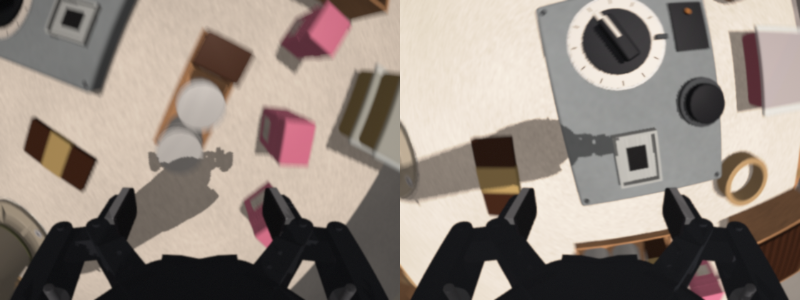

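Left: the stock tray with the rectangular carton at (220,57) and two tins at (200,100) and (180,145). Right: the dial at (617,42) with its pointer up-left and the tab at (660,36), the bay at (637,157) and the plunger at (702,100). I'll measure from the fisheye clouds.

```bash
cat >> h.py <<'E'
def fcloud(s):
    d=s['depth'].astype(float);v,u=np.indices(d.shape);K=s['mtx']
    a=(u-K[0,2])/K[0,0];b=(v-K[1,2])/K[1,1];r=np.hypot(a,b)+1e-9
    t=np.tan(np.minimum(r,1.5))/r
    p=np.stack([a*t*d,b*t*d,d],-1);T=s['world_from_camera'];w=p@T[:3,:3].T+T[:3,3];w[d==0]=np.nan
    return w
def rect(p):
    (c,s,a)=cv2.minAreaRect(p[:,:2].astype(np.float32)); return np.round(c,1),np.round(s,1),round(a,1)
def fortho(s,z,x0,y0,W,H,sc):
    i,j=np.meshgrid(np.arange(int(W*sc)),np.arange(int(H*sc)))
    P=np.stack([x0+i/sc,y0+H-j/sc,np.full(i.shape,float(z))],-1)
    T=np.linalg.inv(s['world_from_camera']);q=P@T[:3,:3].T+T[:3,3]
    rho=np.hypot(q[...,0],q[...,1]);th=np.arctan2(rho,q[...,2]);K=s['mtx']
    return cv2.remap(s['color'],(K[0,2]+K[0,0]*th*q[...,0]/rho).astype(np.float32),(K[1,2]+K[1,1]*th*q[...,1]/rho).astype(np.float32),cv2.INTER_CUBIC)
def comps(w,boxes,mn=60):
    x,y,z=w[...,0],w[...,1],w[...,2]
    for nm,(xa,xb,ya,yb,za,zb) in boxes.items():
        m=(x>xa)&(x<xb)&(y>ya)&(y<yb)&(z>za)&(z<zb)
        nc,l,st,ce=cv2.connectedComponentsWithStats(m.astype(np.uint8))
        for i in range(1,nc):
            if st[i,4]>mn: q=w[l==i];print(nm,st[i,4],rect(q),np.median(q[:,2]).round(1),ce[i].round(0))
E
python3 - <<'E'
from h import *
import pickle
s=pickle.load(open('w1.pkl','rb'))[0]
comps(fcloud(s),dict(stocktop=(400,650,-420,-230,104,122)))
s2=pickle.load(open('w2.pkl','rb'))[0]
comps(fcloud(s2),dict(deck=(400,750,-220,220,45,56),ring=(450,680,0,180,58,75),dialbar=(520,610,30,130,84,110),plg=(600,740,-80,60,66,90),bayrim=(500,630,-160,-40,60,75)))
save('pics/do.png',np.hstack([fortho(s2,62,490,0,150,150,2.6),fortho(s,114,480,-380,150,150,2.6)]))
E
```

```text
stocktop 4038 (array([ 577.4, -319.2]), array([60.2, 44.4]), 87.6) 113.6 [314.  86.]
stocktop 3687 (array([ 516.8, -319.1]), array([55.7, 56. ]), 64.8) 113.7 [283. 153.]
stocktop 3297 (array([ 456.2, -317.3]), array([55.9, 56.8]), 85.4) 113.6 [253. 215.]
deck 45803 (array([581.7,  -5.6]), array([239.1, 308.2]), 0.2) 49.9 [324. 134.]
deck 3072 (array([562.5, -92.7]), array([54.5, 68.2]), 0.3) 53.9 [331. 221.]
ring 5433 (array([561.5,  74. ]), array([88.2, 89.5]), 81.9) 62.7 [304.  58.]
ring 126 (array([621.4,  72. ]), array([ 7.3, 16. ]), 89.2) 61.5 [368.  51.]
ring 297 (array([660.8,   5.1]), array([38. ,  9.7]), 2.0) 61.7 [418. 115.]
dialbar 1622 (array([561.7,  74. ]), array([18.8, 60.4]), 25.9) 96.5 [308.  51.]
plg 2414 (array([666.1, -25. ]), array([54.7, 54.5]), 9.6) 77.5 [428. 146.]
bayrim 1196 (array([562.5, -90.6]), array([63. , 79.1]), 0.2) 64.5 [333. 221.]
```

View pics/do.png

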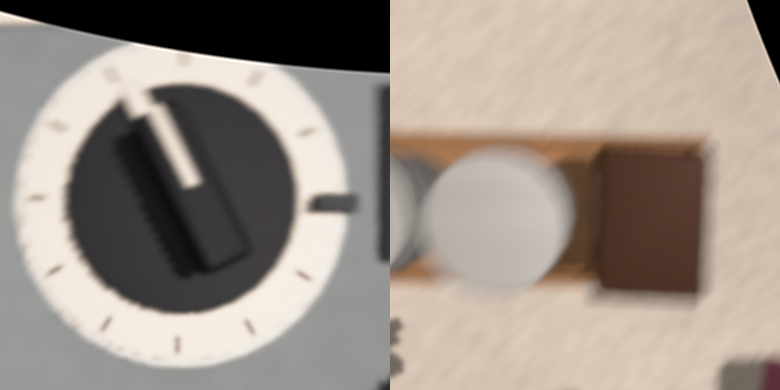

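>>> {"op": "apply_moves", "data": {
  "deltas": [
    [5,[1,3,-1],0.12],
    [5,[2,6,-2],0.24],
    [5,[3,9,-3],0.36],
    [5,[4.5,12,-5],0.48],
    [5,[4.5,12,-7],0.6],
    [5,[4.5,12,-8],0.63],
    [5,[4.5,12,-8],0.63],
    [5,[4.5,12,-8],0.63]
  ]
}}

```text
clock: 2.25
position: [560.9, 65.7, 314.4]
ee_rot: [-0.0, 0.543, 0.84, -0.001]
force: [-0.2, -1.3, -0.2]
grip_width: 50.1
finger_force: 0.0
```

```bash
cat > st.py <<'E'
from h import *
r=sense();q=r['ee_rot'];print(r['clock'],r['position'].round(1) if hasattr(r['position'],'round') else r['position'],'tool y deg',np.degrees(2*np.arctan2(q[2],q[1]))-90,'j',np.round(r['joint_pos'],2),'F',np.round(r['force'],1),'M',np.round(r['moment'],2),r['grip_width'],r['finger_force'])
E
python3 st.py
```

```text
2.25 [560.9  65.7 314.4] tool y deg 24.278478273999113 j [ 0.29  0.37 -0.58  1.65  0.22  1.19  0.08] F [-0.2 -1.3 -0.2] M [-0.01 -0.01 -0.01] 50.09436729104554 0.0
```

>>> {"op": "apply_moves", "data": {
  "deltas": [
    [5,[0.1,0.8,-2],0.03],
    [5,[0.1,0.8,-4],0.03],
    [5,[0.1,0.8,-5],0.03],
    [5,[0.1,0.8,-6],0.03],
    [5,[0.1,0.8,-6],0.03],
    [5,[0.1,0.8,-6],0.03],
    [5,[0.1,0.8,-6],0.03],
    [5,[0.1,0.8,-6],0.03]
  ]
}}

```text
clock: 2.92
position: [562.4, 75.8, 255.9]
ee_rot: [0.001, 0.527, 0.85, 0.001]
force: [0.5, 0.5, 0.1]
grip_width: 49.9
finger_force: 0.0
```

```bash
python3 st.py
python3 - <<'E'
from h import *
s=snapshot('wrist')
comps(fcloud(s),dict(dialbar=(520,610,30,130,88,105),tab=(590,640,50,100,57,68)),30)
E
```

```text
2.9167 [562.4  75.8 255.9] tool y deg 26.369980889497214 j [ 0.26  0.44 -0.57  1.7   0.27  1.08  0.06] F [0.5 0.5 0.1] M [-0.01  0.01  0.  ] 49.88105502434827 0.0
dialbar 4295 (array([561.6,  74.6]), array([18.1, 60.4]), 25.5) 96.5 [277. 272.]
dialbar 670 (array([537.7,  65.5]), array([14. , 22.6]), 64.7) 97.4 [216. 271.]
dialbar 667 (array([585.3,  89. ]), array([22.7, 13.9]), 78.5) 97.5 [342. 271.]
tab 375 (array([597. ,  92.7]), array([14.3, 14.8]), 1.9) 62.6 [347. 247.]
tab 645 (array([596.9,  66.8]), array([13.8, 33.5]), 0.1) 62.6 [319. 287.]
```

>>> {"op": "apply_moves", "data": {
  "deltas": [
    [5,[-0.07,-0.13,-0.9],-0.01],
    [5,[-0.07,-0.13,-1.7],-0.01],
    [5,[-0.07,-0.13,-1.7],-0.01],
    [1,[-0.07,-0.13,-1.7],-0.01],
    [1,[-0.07,-0.13,-1.7],-0.01],
    [1,[-0.07,-0.13,-1.7],-0.01],
    [1,[-0.07,-0.13,-1.7],-0.01],
    [1,[-0.07,-0.13,-1.7],-0.01]
  ],
  "grip_force": 30
}}

```text
clock: 3.63
position: [561.6, 74.8, 237.9]
ee_rot: [0.0, 0.531, 0.847, 0.001]
force: [5.4, 1.5, -3.4]
grip_width: 17.6
finger_force: 35.4
```

```bash
python3 st.py
```

```text
3.6333 [561.6  74.8 237.9] tool y deg 25.852273534637405 j [ 0.26  0.46 -0.56  1.72  0.28  1.04  0.05] F [ 5.4  1.5 -3.4] M [ 0.33 -0.79  0.08] 17.57622553166469 35.36652982234955
```

>>> {"op": "apply_moves", "data": {
  "deltas": [
    [1,[0,0,0],-0.1],
    [1,[0,0,0],-0.2],
    [1,[0,0,0],-0.3],
    [1,[0,0,0],-0.4],
    [1,[0,0,0],-0.5],
    [1,[0,0,0],-0.6],
    [1,[0,0,0],-0.7],
    [1,[0,0,0],-0.8]
  ]
}}

```text
clock: 4.3
position: [561.8, 74.9, 237.9]
ee_rot: [0.0, 0.82, 0.572, 0.001]
force: [7.0, 1.6, -4.8]
grip_width: 17.2
finger_force: 35.1
```

```bash
python3 st.py
```

```text
4.3 [561.8  74.9 237.9] tool y deg -20.261086756016525 j [ 0.14  0.43 -0.41  1.72  0.19  1.02 -0.69] F [ 7.   1.6 -4.8] M [ 0.44 -1.1   0.05] 17.233249012651704 35.094205141067505
```

>>> {"op": "apply_moves", "data": {
  "deltas": [
    [1,[0,0,0],-0.12],
    [1,[0,0,0],-0.24],
    [1,[0,0,0],-0.36],
    [1,[0,0,0],-0.48],
    [1,[0,0,0],-0.6],
    [1,[0,0,0],-0.7],
    [1,[0,0,0],-0.8],
    [1,[0,0,0],-0.9]
  ]
}}

```text
clock: 4.97
position: [562.0, 74.7, 237.9]
ee_rot: [-0.0, 0.987, 0.158, 0.001]
force: [7.7, 1.2, -7.0]
grip_width: 17.2
finger_force: 34.9
```

```bash
python3 st.py
```

```text
4.9667 [562.   74.7 237.9] tool y deg -71.84141985263857 j [ 0.    0.41 -0.24  1.73  0.11  1.01 -1.53] F [ 7.7  1.2 -7. ] M [ 0.32 -1.32  0.09] 17.187559129586887 34.93709743022919
```

>>> {"op": "apply_moves", "data": {
  "deltas": [
    [1,[0,0,0],-0.1],
    [1,[0,0,0],-0.2],
    [1,[0,0,0],-0.3],
    [1,[0,0,0],-0.35],
    [1,[0,0,0],-0.35],
    [1,[0,0,0],-0.35],
    [5,[0,0,0],-0.35],
    [5,[0,0,0],-0.35]
  ]
}}

```text
clock: 5.63
position: [561.0, 74.5, 237.8]
ee_rot: [0.0, 1.0, -0.014, -0.0]
force: [-1.1, 0.8, 1.3]
grip_width: 41.2
finger_force: 0.0
```

>>> {"op": "apply_moves", "data": {
  "deltas": [
    [5,[0,0,0],0],
    [5,[0,0,2],0],
    [5,[0,0,4],0],
    [5,[0,0,7],0],
    [8.5,[-3,-2,10],0],
    [8.5,[-6,-4,13],0],
    [8.5,[-6,-4,14],0],
    [8.5,[-6,-4,14],0]
  ]
}}

```text
clock: 6.3
position: [500.4, 32.9, 382.3]
ee_rot: [0.0, 1.0, -0.015, 0.003]
force: [1.6, 0.9, 0.6]
grip_width: 85.0
finger_force: 0.0
```

```bash
python3 st.py
python3 - <<'E'
from h import *
s=snapshot('wrist')
comps(fcloud(s),dict(dialbar=(520,610,30,130,84,110),tab=(610,640,50,100,57,66),pl=(600,740,-80,60,70,90)),30)
save('pics/d2.png',fortho(s,64,490,0,150,150,3))
E
```

```text
6.3 [500.4  32.9 382.3] tool y deg -91.76016622780831 j [ 0.02  0.14 -0.17  1.73  0.03  1.27 -1.75] F [1.6 0.9 0.6] M [ 0.   -0.07  0.04] 84.950689923851 0.0
dialbar 1729 (array([562. ,  73.9]), array([18.7, 59.9]), 87.2) 96.5 [225. 128.]
tab 149 (array([621.4,  71.9]), array([ 7. , 16.3]), 88.3) 61.5 [230.  60.]
pl 1913 (array([655.8, -25.5]), array([33.2, 55.3]), 0.9) 77.6 [341.  15.]
```

View pics/d2.png

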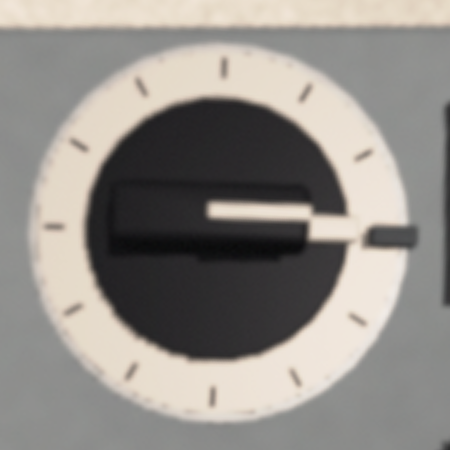

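The dial is set: bar at -2.8°, tab at -1.9°, pointer tip (340,228) facing the tab (392,236), with the tip offset under 1 mm. Of the carton-like things in the earlier crop `do.png` and the wide views, only the brown one at the end of the stock tray row fits. It measures 60x44 mm with its top at 114 mm, at (577,-319), and in the crop it is at (650,220). The pink boxes and the flat brown packet do not fit. Going there.

>>> {"op": "apply_moves", "data": {
  "deltas": [
    [8.5,[0.8,-4,0],-0.01],
    [8.5,[1.7,-8,0],-0.01],
    [8.5,[2.6,-12,0],-0.01],
    [8.5,[3.5,-16,0],-0.01],
    [8.5,[4.4,-20,0],-0.01],
    [8.5,[5.3,-24,0],-0.01],
    [8.5,[6.2,-28,0],-0.01],
    [8.5,[7,-31.5,0],-0.01]
  ]
}}

```text
clock: 7.02
position: [571.5, -282.8, 375.9]
ee_rot: [-0.0, 1.0, -0.019, -0.001]
force: [1.4, -0.3, -0.3]
grip_width: 84.9
finger_force: 0.0
```

>>> {"op": "apply_moves", "data": {
  "deltas": [
    [8.5,[0.6,-2.7,0],0],
    [8.5,[0.6,-3.5,0],0],
    [8.5,[0.6,-3.5,-2],0],
    [8.5,[0.6,-3.5,-4],0],
    [8.5,[0.6,-3.5,-6],0],
    [8.5,[0.6,-3.5,-6.5],0],
    [8.5,[0.6,-3.5,-6.5],0],
    [8.5,[0.6,-3.5,-6.5],0]
  ]
}}

```text
clock: 7.68
position: [577.6, -314.8, 312.7]
ee_rot: [-0.0, 1.0, -0.019, -0.0]
force: [-0.2, -0.5, 0.1]
grip_width: 84.9
finger_force: 0.0
```

```bash
python3 st.py
python3 - <<'E'
from h import *
s=snapshot('wrist')
comps(fcloud(s),dict(top=(400,650,-420,-230,104,122)),30)
E
```

```text
7.6833 [ 577.6 -314.8  312.7] tool y deg -92.13502927829364 j [ 0.42  0.51  0.04  1.4  -0.02  1.24 -1.14] F [-0.2 -0.5  0.1] M [-0.04  0.   -0.  ] 84.85734470360948 0.0
top 47 (array([ 649. , -413.6]), array([ 2. , 12.4]), 0.0) 108.7 [448. 118.]
top 7581 (array([ 577.9, -319.3]), array([60.5, 44.6]), 87.2) 113.6 [286. 239.]
top 5006 (array([ 512.2, -319.1]), array([66.9, 56.2]), 0.7) 113.5 [288. 321.]
```

>>> {"op": "apply_moves", "data": {
  "deltas": [
    [8.5,[0,-0.45,-2],-0.01],
    [8.5,[0,-0.45,-4],-0.01],
    [8.5,[0,-0.45,-6],-0.01],
    [8.5,[0,-0.45,-7.8],-0.01],
    [8.5,[0,-0.45,-7.8],-0.01],
    [5,[0,-0.45,-7.8],-0.01],
    [5,[0,-0.45,-7.8],-0.01],
    [5,[0,-0.45,-7.8],-0.01]
  ],
  "grip_force": 40
}}

```text
clock: 8.4
position: [578.0, -320.2, 237.2]
ee_rot: [0.001, 1.0, -0.024, 0.002]
force: [0.0, 1.1, 2.9]
grip_width: 59.3
finger_force: 44.1
```

```bash
python3 st.py
```

```text
8.4 [ 578.  -320.2  237.2] tool y deg -92.74961096234692 j [ 0.43  0.58  0.04  1.47 -0.03  1.09 -1.14] F [0.  1.1 2.9] M [ 0.21 -0.09  0.03] 59.338831907401726 44.13812220096588
```

>>> {"op": "apply_moves", "data": {
  "deltas": [
    [5,[0,0,1],0],
    [5,[0,0,3],0],
    [5,[0,0,6],0],
    [5,[0,0,9],0],
    [5,[0,1,11],0],
    [5,[-0.3,4,11],0],
    [5,[-0.6,8,11],0.05],
    [5,[-0.9,11.5,11],0.05]
  ]
}}

```text
clock: 9.07
position: [567.8, -203.8, 346.7]
ee_rot: [0.0, 1.0, 0.002, 0.001]
force: [1.7, 1.1, -2.8]
grip_width: 59.6
finger_force: 43.8
```

>>> {"op": "apply_moves", "data": {
  "deltas": [
    [5,[-0.2,3,0],0],
    [5,[-0.4,6,0],0],
    [5,[-0.6,9,0],0],
    [5,[-0.6,11,0],0],
    [5,[-0.6,11.5,0],0],
    [5,[-0.6,11.5,0],0],
    [5,[-0.6,11.5,0],0],
    [5,[-0.6,11.5,0],0]
  ]
}}

```text
clock: 9.73
position: [562.1, -91.9, 345.2]
ee_rot: [0.001, 1.0, -0.0, 0.0]
force: [-0.3, -0.7, -2.6]
grip_width: 59.8
finger_force: 43.8
```

```bash
python3 st.py;python3 - <<'E'
from h import *
s=snapshot('wrist');w=fcloud(s)
comps(w,dict(top=(500,620,-150,-30,170,260),rim=(500,630,-160,-40,60,75)),30)
for n in('scene','side'):
    w=cloud(snapshot(n)); comps(w,{n:(500,620,-150,-30,195,240)},20)
E
```

```text
9.7333 [562.1 -91.9 345.2] tool y deg -90.03669648768106 j [ 0.15  0.3  -0.05  1.61  0.02  1.23 -1.48] F [-0.3 -0.7 -2.6] M [-0.    0.07 -0.03] 59.847807418959356 43.7859982252121
top 42633 (array([564.4, -90. ]), array([120.2,  40.5]), 89.2) 222.8 [274. 322.]
rim 925 (array([577.5, -90.8]), array([32.2, 78.2]), 0.2) 64.6 [275. 172.]
scene 442 (array([571.6, -89.6]), array([ 33.2, 119.6]), 2.7) 220.4 [285. 161.]
side 393 (array([551. , -87.9]), array([121.6,  43.9]), 74.6) 222.2 [297. 170.]
```

>>> {"op": "apply_moves", "data": {
  "deltas": [
    [5,[0.05,0.1,-1.5],0],
    [5,[0.05,0.1,-3],0],
    [5,[0.05,0.1,-4.2],0],
    [5,[0.05,0.1,-4.8],0],
    [5,[0.05,0.1,-5.2],0],
    [5,[0.05,0.1,-5.5],0],
    [5,[0.05,0.1,-5.6],0],
    [5,[0.05,0.1,-5.6],0]
  ]
}}

```text
clock: 10.55
position: [562.8, -89.0, 289.0]
ee_rot: [-0.0, 1.0, 0.001, 0.0]
force: [0.3, 1.1, -2.4]
grip_width: 59.7
finger_force: 43.8
```

```bash
python3 st.py;python3 - <<'E'
from h import *
s=snapshot('wrist');w=fcloud(s)
comps(w,dict(top=(500,620,-150,-30,150,180),rim=(500,630,-160,-40,60,75)),30)
E
```

```text
10.55 [562.8 -89.  289. ] tool y deg -89.8981669977306 j [ 0.15  0.35 -0.06  1.68  0.02  1.11 -1.49] F [ 0.3  1.1 -2.4] M [ 0.04 -0.03  0.05] 59.70728048381914 43.84418249130249
top 22368 (array([564.9, -90. ]), array([119.9,  40.2]), 89.9) 165.8 [279. 314.]
rim 1478 (array([579.5, -91. ]), array([79.1, 30.6]), 87.9) 64.5 [285. 191.]
rim 654 (array([583.9, -88.7]), array([ 1.2, 58.5]), 0.2) 67.5 [278. 198.]
```

Base about 1-2 mm above the floor. Lower a touch and release.

>>> {"op": "apply_moves", "data": {
  "deltas": [
    [5,[0,-0.1,-0.1],0],
    [5,[0,-0.1,-0.2],0],
    [5,[0,-0.1,-0.2],0],
    [5,[0,-0.1,-0.2],0],
    [7,[0,-0.1,-0.2],0],
    [8.5,[0,-0.1,-0.2],0],
    [8.5,[0,-0.1,-0.2],0],
    [8.5,[0,-0.1,-0.2],0]
  ]
}}

```text
clock: 11.27
position: [562.7, -89.9, 286.7]
ee_rot: [-0.0, 1.0, 0.001, 0.0]
force: [0.2, -0.7, -0.3]
grip_width: 84.8
finger_force: 0.0
```

>>> {"op": "apply_moves", "data": {
  "deltas": [
    [8.5,[0,0,2],0],
    [8.5,[0,0,5],0],
    [8.5,[0,0,8],0],
    [8.5,[0,0,11],0],
    [0,[3,2,13],0],
    [0,[6,4,13],0],
    [0,[9,6,13],0],
    [0,[10.2,6.6,13],0]
  ]
}}

```text
clock: 11.93
position: [667.0, -19.5, 416.3]
ee_rot: [-0.001, 1.0, 0.003, 0.0]
force: [0.0, 1.3, -0.8]
grip_width: 38.4
finger_force: 0.0
```

```bash
python3 st.py;python3 - <<'E'
from h import *
s=snapshot('wrist');w=fcloud(s)
comps(w,dict(top=(500,620,-150,-30,155,180),pl=(600,740,-80,60,70,90)),30)
for n in('scene','side'):
    w=cloud(snapshot(n)); comps(w,{n+'carton':(500,620,-150,-30,155,180),n+'pl':(600,740,-80,60,70,90)},20)
E
```

```text
11.9333 [667.  -19.5 416.3] tool y deg -89.63292937056302 j [ 0.03  0.48 -0.08  1.21  0.03  1.45 -1.61] F [ 0.   1.3 -0.8] M [ 0.08  0.04 -0.01] 38.44166630200367 0.0
top 106 (array([ 583.6, -108.9]), array([19. ,  2.9]), 85.5) 159.0 [381. 302.]
top 77 (array([549.2, -62.3]), array([ 5.6, 15.7]), 87.9) 163.3 [325. 337.]
pl 2349 (array([667.6, -25.5]), array([53.6, 53.9]), 30.2) 77.5 [286. 182.]
scenecarton 73 (array([551.9, -80.4]), array([60.8, 27.7]), 62.8) 162.4 [293. 173.]
scenepl 309 (array([671. , -25.1]), array([53.4, 53.7]), 72.0) 76.8 [271. 229.]
sidecarton 279 (array([558.4, -88.1]), array([64.7, 45.6]), 89.4) 165.0 [294. 184.]
sidepl 233 (array([663.4, -26.1]), array([54. , 56.5]), 33.7) 78.7 [250. 208.]
```

>>> {"op": "apply_moves", "data": {
  "deltas": [
    [0,[0,-0.5,-3],0],
    [0,[0,-0.5,-6],0],
    [0,[0,-0.5,-9],0],
    [0,[0,-0.5,-12],0],
    [0,[0,-0.5,-14],0],
    [0,[0,-0.5,-15.5],0],
    [0,[0,-0.5,-15.5],0],
    [0,[0,-0.5,-15.5],0]
  ]
}}

```text
clock: 12.75
position: [664.0, -30.0, 261.5]
ee_rot: [0.0, 1.0, 0.0, -0.001]
force: [-0.3, -0.3, 0.2]
grip_width: -0.1
finger_force: 0.0
```

```bash
python3 st.py
```

```text
12.75 [664.  -30.  261.5] tool y deg -89.96691320657222 j [ 0.05  0.57 -0.08  1.43  0.05  1.15 -1.6 ] F [-0.3 -0.3  0.2] M [ 0.   -0.03 -0.  ] -0.07900089182031515 0.0
```

>>> {"op": "apply_moves", "data": {
  "deltas": [
    [0,[0.3,0.4,-0.5],0],
    [0,[0.3,0.4,-1.1],0],
    [0,[0.3,0.4,-1.6],0],
    [0,[0.3,0.4,-2.0],0],
    [0,[0.3,0.4,-2.3],0],
    [0,[0.3,0.4,-2.4],0],
    [0,[0.3,0.4,-2.4],0],
    [0,[0.3,0.4,-2.4],0]
  ]
}}

```text
clock: 13.42
position: [668.3, -24.5, 239.5]
ee_rot: [-0.0, 1.0, 0.001, 0.002]
force: [-0.6, 0.8, 9.8]
grip_width: 0.2
finger_force: 4.9
```

```bash
python3 st.py
python3 - <<'E'
from h import *
for n in('scene','side'):
    w=cloud(snapshot(n)); comps(w,{n+'carton':(500,620,-150,-30,155,180),n+'pl':(630,710,-80,60,60,90),n+'bar':(520,610,30,130,84,110)},20)
E
```

```text
13.4167 [668.3 -24.5 239.5] tool y deg -89.86998402301325 j [ 0.04  0.59 -0.08  1.44  0.05  1.11 -1.61] F [-0.6  0.8  9.8] M [ 0.45  0.07 -0.07] 0.2093714380733553 4.927192503819242
scenecarton 135 (array([553.2, -75.2]), array([63.4, 29. ]), 49.9) 162.9 [292. 175.]
scenepl 289 (array([677.7, -21.2]), array([53.6, 69.1]), 29.8) 63.9 [270. 234.]
scenebar 167 (array([566.1,  74.4]), array([18.6, 58.9]), 88.9) 95.4 [327. 228.]
sidecarton 271 (array([559.1, -88.6]), array([46.1, 63.7]), 0.2) 164.7 [294. 184.]
sidepl 305 (array([661.9, -21.8]), array([69.3, 67.4]), 39.8) 65.9 [250. 212.]
sidebar 184 (array([558.5,  74.8]), array([20.2, 61.8]), 87.9) 96.6 [262. 238.]
```

The force of 9.8 N and the cap 13 mm lower show the plunger is at its stop. I'll press a hair more, then lift, turn and regrip across the 44 mm side.

>>> {"op": "apply_moves", "data": {
  "deltas": [
    [0,[0,0,-0.2],0],
    [0,[0,0,-0.2],0],
    [0,[0,0,1],0],
    [0,[0,0,4],0],
    [0,[0,0,8],0.12],
    [8.5,[-1,-1,12],0.24],
    [8.5,[-3,-2,15],0.36],
    [8.5,[-5,-3,16],0.48]
  ]
}}

```text
clock: 14.18
position: [617.8, -55.3, 403.2]
ee_rot: [0.001, 0.97, 0.242, 0.003]
force: [-0.6, -0.2, 0.3]
grip_width: 35.7
finger_force: 0.0
```

>>> {"op": "apply_moves", "data": {
  "deltas": [
    [8.5,[-1,-1,0],0.12],
    [8.5,[-2,-2,0],0.24],
    [8.5,[-4,-3,0],0.36],
    [8.5,[-5.5,-3.5,0],0.48],
    [8.5,[-5.5,-3.5,0],0.6],
    [8.5,[-5.5,-3.5,0],0.72],
    [8.5,[-5.5,-3.5,0],0.84],
    [8.5,[-5.5,-3.5,0],0.96]
  ]
}}

```text
clock: 14.85
position: [562.2, -90.4, 397.4]
ee_rot: [-0.0, 0.749, 0.662, -0.001]
force: [0.4, -0.7, 0.3]
grip_width: 85.4
finger_force: 0.0
```

```bash
python3 st.py
python3 - <<'E'
from h import *
s=snapshot('wrist');w=fcloud(s)
comps(w,dict(top=(500,620,-150,-30,155,180),bar=(520,610,30,130,84,110),pl=(630,710,-80,60,66,90)),30)
E
```

```text
14.85 [562.2 -90.4 397.4] tool y deg -7.08586904971871 j [ 0.33  0.28 -0.29  1.53  0.08  1.34 -0.08] F [ 0.4 -0.7  0.3] M [-0.   -0.04 -0.  ] 85.36154499404982 0.0
top 5504 (array([562. , -89.4]), array([60.8, 43.7]), 90.0) 163.5 [279. 217.]
bar 1263 (array([561.3,  71.2]), array([16.4, 60.7]), 84.4) 96.4 [253.   8.]
pl 2741 (array([666.4, -25.5]), array([54.5, 55.4]), 14.5) 77.6 [383. 107.]
```

>>> {"op": "apply_moves", "data": {
  "deltas": [
    [8.5,[0,0.1,-2],0.12],
    [8.5,[0,0.1,-5],0.12],
    [8.5,[0,0.1,-8],0.12],
    [8.5,[0,0.1,-10.5],0.12],
    [8.5,[0,0.1,-11.2],0.12],
    [8.5,[0,0.1,-11.2],0.12],
    [8.5,[0,0.1,-11.2],0.12],
    [8.5,[0,0.1,-11.2],0.12]
  ]
}}

```text
clock: 15.57
position: [563.4, -89.0, 287.6]
ee_rot: [0.001, 0.711, 0.704, 0.001]
force: [-1.5, -0.4, -0.3]
grip_width: 84.9
finger_force: 0.0
```

```bash
python3 st.py
```

```text
15.5667 [563.4 -89.  287.6] tool y deg -0.557783521599319 j [ 0.34  0.37 -0.29  1.67  0.12  1.12 -0.  ] F [-1.5 -0.4 -0.3] M [0.01 0.   0.02] 84.86871300569248 0.0
```

>>> {"op": "apply_moves", "data": {
  "deltas": [
    [4,[0,0,0],0],
    [4,[0,0,0],0],
    [4,[0,0,0],0],
    [4,[0,0,0],0],
    [4,[0,0,0],0],
    [4,[0,0,0],0],
    [4,[0,0,0],0],
    [4,[0,0,0],0]
  ]
}}

```text
clock: 16.23
position: [562.8, -89.0, 286.5]
ee_rot: [0.0, 0.71, 0.704, 0.0]
force: [-3.1, -0.5, 6.1]
grip_width: 43.8
finger_force: 41.3
```

```bash
python3 st.py
```

```text
16.2333 [562.8 -89.  286.5] tool y deg -0.521439973010132 j [ 0.34  0.37 -0.29  1.67  0.12  1.11  0.  ] F [-3.1 -0.5  6.1] M [0.09 0.44 0.05] 43.81814391751551 41.27688646316528
```

>>> {"op": "apply_moves", "data": {
  "deltas": [
    [4,[0,0,1.5],0],
    [4,[0,0,4],0],
    [4,[0,0,7],0],
    [4,[0,0,10],0],
    [4,[0,1,12],0],
    [4,[0,4,13],0],
    [4,[0,8,13],0],
    [4,[0,12,13],0]
  ]
}}

```text
clock: 16.9
position: [562.7, 31.2, 416.4]
ee_rot: [0.001, 0.711, 0.703, 0.0]
force: [0.5, 0.8, -2.1]
grip_width: 43.6
finger_force: 41.2
```

>>> {"op": "apply_moves", "data": {
  "deltas": [
    [4,[-0.3,4,0],0],
    [4,[-0.6,8,0],0],
    [4,[-1,12,0],0],
    [4,[-1.5,16,0],0],
    [4,[-1.5,18,0],0],
    [4,[-1.5,18,0],0],
    [4,[-1.5,18,0],0],
    [4,[-1.5,18,0],0]
  ]
}}

```text
clock: 17.57
position: [547.9, 210.3, 415.1]
ee_rot: [0.0, 0.711, 0.704, -0.001]
force: [-0.1, -0.7, -1.9]
grip_width: 43.8
finger_force: 41.2
```

```bash
python3 st.py
python3 - <<'E'
from h import *
s=snapshot('wrist');w=fcloud(s)
comps(w,dict(top=(340,640,250,440,104,120),tray=(340,680,250,460,12,24),bar=(520,610,30,130,84,110)),40)
o=fortho(s,16,370,250,260,150,2.9);save('pics/disp.png',o)
E
```

```text
17.5667 [547.9 210.3 415.1] tool y deg -0.5527847470640239 j [-0.07  0.33 -0.46  1.45  0.15  1.4  -0.54] F [-0.1 -0.7 -1.9] M [-0.05 -0.02 -0.05] 43.75966410957778 41.1976683139801
top 3609 (array([498.2, 334.2]), array([60.9, 44.6]), 7.0) 112.6 [219.  51.]
top 3100 (array([427. , 325.3]), array([61.1, 45. ]), 6.9) 112.7 [142.  68.]
tray 1125 (array([498.3, 334.1]), array([219.5,  60.8]), 7.5) 17.4 [266.  66.]
```

View pics/disp.png

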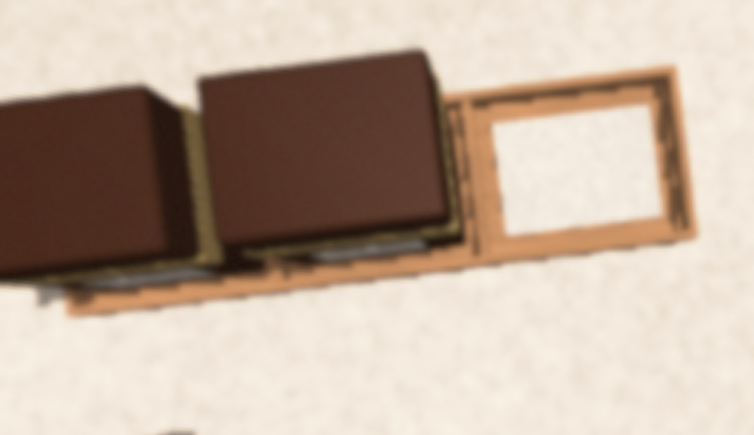

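The picture shows the empty well with the slip at px (578,170). Its centre is about (569.8, 343.1), with the tray yaw at 7.2°. I'll turn and move over it.

>>> {"op": "apply_moves", "data": {
  "deltas": [
    [4,[0.3,1.5,0],-0.11],
    [4,[0.6,3,0],-0.22],
    [4,[0.9,5,0],-0.33],
    [4,[1.2,7,0],-0.44],
    [4,[1.5,9,0],-0.55],
    [4,[1.8,11,0],-0.66],
    [4,[2,12.5,0],-0.77],
    [4,[2.2,13.3,0],-0.88]
  ]
}}

```text
clock: 18.28
position: [570.0, 344.7, 415.1]
ee_rot: [-0.0, 0.943, 0.332, -0.0]
force: [-0.9, 0.6, -1.4]
grip_width: 43.7
finger_force: 41.4
```

>>> {"op": "apply_moves", "data": {
  "deltas": [
    [4,[0,0,0],-0.11],
    [4,[0,0,0],-0.22],
    [4,[0,0,0],-0.33],
    [4,[0,0,0],-0.44],
    [4,[0,0,0],-0.53],
    [4,[0,0,0],-0.555],
    [4,[0,0,0],-0.555],
    [4,[0,0,0],-0.555]
  ]
}}

```text
clock: 18.95
position: [570.2, 343.1, 415.6]
ee_rot: [0.0, 0.998, 0.064, 0.0]
force: [-0.6, -0.0, -1.9]
grip_width: 43.6
finger_force: 41.3
```

```bash
python3 st.py
```

```text
18.95 [570.2 343.1 415.6] tool y deg -82.65516210539836 j [-0.43  0.48 -0.24  1.21  0.11  1.46 -2.1 ] F [-0.6 -0.  -1.9] M [-0.02 -0.02 -0.03] 43.648232450962965 41.338008642196655
```

>>> {"op": "apply_moves", "data": {
  "deltas": [
    [4,[0,0,-2.5],0],
    [4,[0,0,-5],0],
    [4,[0,0,-7.5],0],
    [4,[0,0,-10],0],
    [4,[0,0,-12.5],0],
    [4,[0,0,-14.5],0],
    [4,[0,0,-15],0],
    [4,[0,0,-15],0]
  ]
}}

```text
clock: 19.62
position: [569.4, 343.3, 263.7]
ee_rot: [0.001, 0.998, 0.064, -0.002]
force: [-0.1, 0.1, -1.4]
grip_width: 43.7
finger_force: 41.2
```

```bash
python3 st.py
python3 - <<'E'
from h import *
for n in('scene','side'):
    w=cloud(snapshot(n)); comps(w,{n+'carton':(535,640,300,400,130,150),n+'nb':(380,530,290,380,105,120),n+'tray':(340,680,250,460,12,24)},20)
E
```

```text
19.6167 [569.4 343.3 263.7] tool y deg -82.66808242052842 j [-0.43  0.58 -0.24  1.42  0.14  1.17 -2.13] F [-0.1  0.1 -1.4] M [-0.05  0.05  0.01] 43.668041393649844 41.199281215667725
scenecarton 485 (array([581.1, 349.5]), array([41. , 98.1]), 7.3) 140.7 [410. 301.]
scenetray 119 (array([573.8, 343.2]), array([75.7, 60.1]), 7.3) 16.9 [394. 324.]
sidecarton 389 (array([554. , 348.5]), array([94. , 37.9]), 89.2) 143.8 [195. 299.]
sidenb 558 (array([495.3, 334.9]), array([60.5, 46. ]), 7.4) 113.4 [221. 316.]
sidenb 593 (array([424.5, 325.2]), array([61.4, 46.8]), 8.4) 113.7 [251. 328.]
sidetray 530 (array([495.6, 334.1]), array([220.1,  63.3]), 7.2) 17.6 [230. 353.]
```

Clear. Lower to the floor (TCP about 234.5).

>>> {"op": "apply_moves", "data": {
  "deltas": [
    [4,[0,0,-0.7],0],
    [4,[0,0,-1.4],0],
    [4,[0,0,-2],0],
    [4,[0,0,-2.4],0],
    [4,[0,0,-2.6],0],
    [4,[0,0,-2.7],0],
    [4,[0,0,-2.8],0],
    [4,[0,0,-2.8],0]
  ]
}}

```text
clock: 20.38
position: [569.7, 344.1, 237.7]
ee_rot: [-0.0, 0.998, 0.063, 0.0]
force: [-0.1, -1.8, -2.6]
grip_width: 43.9
finger_force: 41.3
```

```bash
python3 st.py
```

```text
20.3833 [569.7 344.1 237.7] tool y deg -82.73104791698688 j [-0.43  0.6  -0.23  1.44  0.15  1.12 -2.13] F [-0.1 -1.8 -2.6] M [ 0.01 -0.02  0.01] 43.93155044222627 41.25604033470154
```

>>> {"op": "apply_moves", "data": {
  "deltas": [
    [4,[0,0,-0.1],0],
    [4,[0,0,-0.2],0],
    [4,[0,0,-0.3],0],
    [4,[0,0,-0.3],0],
    [4,[0,0,-0.3],0],
    [4,[0,0,-0.3],0],
    [4,[0,0,-0.3],0],
    [4,[0,0,-0.3],0]
  ]
}}

```text
clock: 21.05
position: [569.8, 344.1, 235.6]
ee_rot: [-0.0, 0.998, 0.063, 0.0]
force: [-2.6, -1.7, 4.6]
grip_width: 43.4
finger_force: 41.8
```

```bash
python3 st.py
```

```text
21.05 [569.8 344.1 235.6] tool y deg -82.73485654043766 j [-0.43  0.6  -0.23  1.44  0.15  1.11 -2.13] F [-2.6 -1.7  4.6] M [-0.54  0.54 -0.04] 43.42937089769306 41.79591178894043
```

Floor contact at 4.6 N. Release and retreat.

>>> {"op": "apply_moves", "data": {
  "deltas": [
    [5.5,[0,0,0],0],
    [7,[0,0,0],0],
    [7,[0,0,0],0],
    [7,[0,0,0],0],
    [7,[0,0,1],0],
    [7,[0,0,3],0],
    [7,[0,0,6],0],
    [7,[0,0,9],0]
  ]
}}

```text
clock: 21.72
position: [569.4, 343.9, 325.6]
ee_rot: [0.0, 0.998, 0.063, -0.001]
force: [0.8, 1.3, -0.4]
grip_width: 70.0
finger_force: 0.0
```

>>> {"op": "apply_moves", "data": {
  "deltas": [
    [7,[0,0,3],0],
    [7,[0,0,6],0],
    [7,[0,-3,9],0],
    [7,[0,-6,10],0],
    [7,[0,-6,10],0],
    [7,[0,-6,10],0],
    [7,[0,-6,10],0],
    [7,[0,-6,10],0]
  ]
}}

```text
clock: 22.38
position: [569.2, 285.0, 424.1]
ee_rot: [-0.0, 0.998, 0.064, -0.001]
force: [0.5, -0.3, -0.4]
grip_width: 70.0
finger_force: 0.0
```

```bash
python3 st.py
python3 - <<'E'
from h import *
s=snapshot('wrist')
comps(fcloud(s),dict(disp=(340,640,250,440,104,120),tray=(340,680,250,460,12,24),bar=(520,610,30,130,84,110)),40)
for n in('scene','side'):
    s=snapshot(n);w=cloud(s); comps(w,{n+'disp':(340,640,290,400,104,120),n+'pl':(630,710,-80,60,66,90),n+'bar':(520,610,30,130,84,110),n+'stock':(400,560,-400,-230,104,120)},20)
    save(f'pics/{n}E.png',s['color'])
E
```

```text
22.3833 [569.2 285.  424.1] tool y deg -82.64581332571589 j [-0.35  0.42 -0.24  1.29  0.09  1.45 -2.02] F [ 0.5 -0.3 -0.4] M [-0.01  0.04 -0.02] 70.03437970294638 0.0
disp 3095 (array([569.9, 344.3]), array([60. , 44.4]), 8.3) 112.7 [215. 180.]
disp 2394 (array([498.4, 334.1]), array([60.9, 44.1]), 7.2) 112.6 [221. 249.]
disp 1810 (array([427.3, 325.2]), array([61. , 44.2]), 6.3) 112.6 [226. 309.]
tray 691 (array([498.4, 333.6]), array([220. ,  60.2]), 7.6) 17.5 [248. 192.]
tray 51 (array([598. , 343.8]), array([45.2, 14.7]), 74.6) 18.0 [235. 139.]
bar 928 (array([562.4,  74.7]), array([19.7, 59.7]), 88.2) 95.9 [465. 215.]
scenedisp 271 (array([430.2, 327.3]), array([61.9, 39.9]), 7.1) 111.7 [441. 265.]
scenedisp 478 (array([501.8, 334.1]), array([61.4, 43.8]), 7.6) 111.9 [424. 282.]
scenedisp 528 (array([573.1, 344.4]), array([62.5, 43.8]), 7.7) 112.0 [408. 303.]
scenepl 324 (array([671.5, -24.6]), array([53.7, 54. ]), 58.0) 76.8 [271. 229.]
scenebar 168 (array([566.2,  74.8]), array([18.9, 61.7]), 89.7) 95.3 [327. 228.]
scenestock 427 (array([ 490.5, -317.6]), array([117.6,  60.1]), 0.5) 112.7 [257. 131.]
sidedisp 535 (array([566.6, 345.1]), array([61.5, 44.8]), 8.4) 113.3 [192. 305.]
sidedisp 570 (array([495.1, 334.4]), array([61.1, 46.3]), 5.7) 113.5 [221. 316.]
sidedisp 600 (array([424.3, 325.7]), array([60.9, 45. ]), 7.3) 113.6 [251. 328.]
sidepl 257 (array([662.6, -26.6]), array([59.7, 56.1]), 73.1) 78.5 [250. 209.]
sidebar 185 (array([559.9,  75.5]), array([20.7, 62.8]), 88.1) 96.5 [262. 238.]
sidestock 408 (array([ 482.1, -316. ]), array([ 60.1, 117. ]), 86.5) 114.8 [352. 167.]
```

View pics/sideE.png

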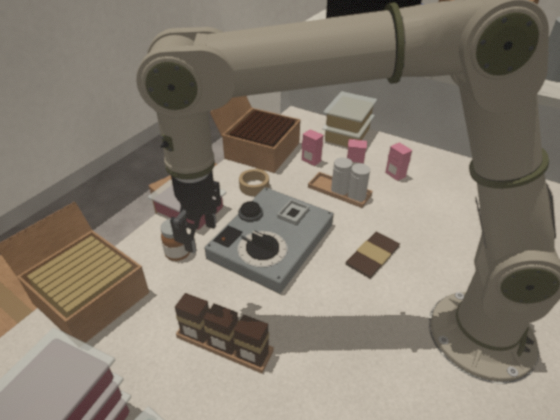

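The carton stands in the well at (192,318), about 1 mm off centre and in line with its neighbours. The dial is unchanged, the plunger is up and the gripper is clear.

```bash
python3 -c "from bench import sign_off;print(sign_off())"
```

```text
the job is handed in; nothing more can be done
None
```

I handed the job in at about 22.5 s on the robot's clock; the hand-in gave no verdict. By my last measurements, the dial points at the tab (less than 1 mm off), the plunger was pressed to its stop and is up again, the carton stands about 1 mm from the centre of the display tray's empty well, and nothing else was disturbed.

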